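Enable the saw with its key switch

ROBOT

A 6-joint arm with a two-finger parallel gripper is mounted at the origin on a cart in front of the work surface, level with it; the furniture and walls round the work are solid. World frame = base frame: x ahead of the robot, y to its left, z up, the work surface at z = 0. Lengths are in mm, angles in rad, forces in N, time in s.
With the tool pointing down it reaches from about 425 to 950 mm from the base axis. Payload 3.5 kg.
Tool frame: the origin (TCP) lies between the finger pads; the fingertips stand robot.tcp_to_tips ahead of it and the grasp point (between the pads) lies 8 mm behind it (robot.tcp_to_tips is the distance from the TCP to the fingertips, in mm); z points along the fingers, y is the line along which they close (so a half turn about z gives the same grasp; the last joint's range is limited). The gripper opens to 85 mm and grips with 20 to 120 N. Pads are 22 mm wide; open, the fingers measure 114 mm over their backs; the gripper's body (76 mm by 85 mm) begins 54 mm behind the grasp point. The pads swing forward as they close: fully open they stand 13 mm farther back than shut.
Start: joints at [-1.441, 0.286, 1.577, -0, 1.279, -0.15], TCP at [186.435, -648.728, 220.025] pointing down, gripper open.
Joint ranges: [-2.77, 2.77], [-0.9, 2.22], [0.21, 2.48], [-1.53, 4.67], [0.24, 2.81], [-2.84, 2.84]. Speed limits (rad/s): [2.79, 2.79, 3.14, 3.14, 3.14, 3.14].

INTERFACE

Orientations are given as a unit quaternion [x, y, z, w].
In Python, from workcell import robot gives the robot as it stands.
- The arm moves only by the tool servo_tool, never from a script. Its argument "moves" is a list of rows, each an object of numbers: "grip": the opening, from -1 (shut) to 1 (fully open); "x", "y", "z": the shift along the tool's x, y, z in mm; "spin": the turn about the tool's z in rad. A call has 1 to 20 rows; each row shifts and turns the commanded pose from where the row before left it, along the tool's axes as they then stand; what a row does not reach is not made up. A row lasts 1/12 s, in which the tool goes at most 41.7 mm and 7.16 degrees, less where a joint would pass 70% of its speed; a pose out of reach is approached as far as the arm can. A call is refused whole if a number of a shift passes 41.7 or a number of a turn 0.125, either way. A call with a gripper value outside its range is refused whole. The fingers move at their own pace and stop on an object; "newtons" is the grip in N (left out, the last holds). Time passes only in rows, so rows that do not move let the fingers close. It gives the time, the measured TCP pose, the force, the opening and the grip force at its end, in the units of the state.
- robot.get_obs(): the state, without advancing time (a new reading comes with each control period).
- robot.read_camera(name): name is "scene" or "top" or "wrist"; returns a dict with "image" (420x560x3 uint8, red, green, blue), "z_map" (420x560 float32, mm along the optical axis (not along the pixel's ray), 0 where there is no reading), "fov_y" (degrees; the focal length in pixels is half the picture's height over the tangent of half this angle, whatever the lens; pixels are square), "cx", "cy" (the principal point, pixels), "rvec" (rotation vector, rad) and "tvec" (3), from world to camera coordinates, as OpenCV has them. Camera axes: x right, y down, z forward; pixel columns grow to the right and rows downward; lengths in mm; the calibration is good to about 2 mm. The wrist camera is an equidistant fisheye: a pixel r from the principal point sees the ray r / f radians off the axis. A picture is of the moment at which its call begins.
- robot.finish_job(): hands the job in; it is judged then, once.
The state is a dict: "time": time; "joint_positions": joint angles; "dq": joint speeds; "tau": joint torques, N m; "tool_pos": TCP position; "eef_rot": TCP orientation; "wrist_force": force on the tool from outside, world axes, zero at the start; "ft_torque": the same for the moment, N m; "gripper_width": finger opening in mm; "finger_force": force on a finger pad.
Only numpy, scipy, OpenCV 4.12 (cv2) and the standard library are available. Lean on these libraries where they do the work, as an engineer would, in place of code of your own. Each camera call takes 0.05 s, during which the arm holds its last target. There are 200 camera calls.

TASK

Enable the saw at the key switch box on the table: slide the keyhole's shutter fully aside, take the bar-headed key out of the wooden rack, push it fully home in the keyhole and turn it clockwise until it clicks over to on. Leave the key in the switch and let go of it; leave the round-headed key in the rack and do not move the other things on the table.

Things in the scene. Friction and masses are not known exactly. Their poses are not given: they have to be found in the camera images.
- switch_box: Grey steel box fixed to the table, 90 (x) x 140 (y) x 60 mm high, on a 4 mm foot flange 110 x 160. Origin: centre of its underside. y: the way the shutter opens; z up. The keyhole is at x 0, y -35 mm, amid a flat steel ring (60 mm outside, 33 mm inside diameter, top 3 mm above the box's top) with two black ticks on its -x side: off and on.
- shutter (a joint): Aluminium shutter 64 (x) x 46 (y) x 3 mm over the keyhole, slides along the box's +y from 0 (shut, centred on the keyhole) to 0.050 m (fully open, at its stop). Takes about 2 N and stays where left; may start a little ajar, still blocking. Its upper face is 7 mm above the keyway; the rails beside it, 69 mm apart (x), rise 7.5 mm above the keyway.
- shutter_lip (a point): Middle of the upper edge of the upright lip at the shutter's +y end, on the lip's -y face (the face to push against to open). The lip is 36 mm wide (x), 6 mm thick and rises 20 mm above the shutter's upper face. When shut, this face is 17 mm to +y of the keyhole's axis. Moves with the shutter; axes as the box's.
- keyway (a point): Centre of the slot's mouth in the brass lock barrel, at the barrel's top: 60 mm above the table, 3 mm below the ring's top. z up is the turning axis; x is the slot's long direction and turns with the barrel. Slot 18 (x) x 7 (y) mm, 29 mm deep, 2 mm chamfer round the mouth. At off it lies along the box's x. The key fits either way round.
- barrel (a joint): Turn of the lock barrel: 0 = off, grows clockwise seen from above to its stop at 1.22 rad (70 degrees) = on. A detent resists with up to 0.09 N m and springs back to off until half way (0.61 rad); past that it clicks over to on by itself and stays. Turns only with the key in; grip the key's head or push one end of it sideways.
- bar_key: The right key, steel, 60 g, standing in the rack. Head: upright bar 60 (x) x 10 (y) mm, from z 10 to 36 mm. Origin: centre of the underside of the shoulder (24 x 12 mm, z 0 to 10), which rests on the rack's top, and on the barrel's top when fully home (origin at keyway). Blade 16 (x) x 5 (y) mm, 26 mm long below the origin, the last 4 mm 13 x 3.2. z up.
- round_key: Another key, not for this switch and to be left in the rack: same shoulder, head an upright disc 34 mm in diameter and 10 mm thick (y), pin-shaped blade. Origin: centre of the underside of the shoulder.
- key_rack: Wooden block fixed to the table, 124 (x) x 56 (y) x 40 mm high, origin in the centre of its underside. Two slots at x -32 and +32 mm, 8 (x) x 19 (y) mm, 34 mm deep, hold the keys with the heads' long direction along the block's y; which key is in which slot varies.
- tape_measure: Yellow tape measure, 37 x 98 x 72 mm, standing behind the rack; bystander. Origin: centre of its underside.
- sanding_block: Wooden sanding block, 61 x 112 x 34 mm, behind the box; bystander. Origin: centre of its underside.
- hex_key: Steel L-shaped hex key, 34 x 107 x 8 mm, lying in front of the box; bystander. Origin: centre of its underside.
Mind the look-alikes: they are no part of the job. What is shaped like the bar_key but blue is not meant.

How it is judged (in metres and radians):
On the way, in this order (a step that is already met when the one before it is completed fails the run):
1. the shutter is slid open (over 40 of its 50 mm) while the key is not yet in the keyhole (value of joint shutter above 0.04 m and distance between bar_key and keyway above 0.04 m), for 0.1 s.
2. the bar-headed key is fully home in the keyhole (within 4 mm), the switch still off (under 0.4 rad) (z of bar_key in the frame of keyway between -0.004 and 0.004 m and horizontal distance between bar_key and keyway below 0.004 m and angle between bar_key's own z axis and vertical below 0.12 rad and value of joint barrel below 0.4 rad), for 0.1 s.
3. the switch is turned to on (over 1.10 rad) with the key home (value of joint barrel above 1.1 rad and z of bar_key in the frame of keyway between -0.004 and 0.004 m and horizontal distance between bar_key and keyway below 0.004 m and angle between bar_key's own z axis and vertical below 0.12 rad), for 0.2 s.
At the end, for the whole second after the job is handed in: Barrel at on (over 1.10 rad), the bar-headed key left in it upright and at rest with its shoulder within 4 mm of the keyway in height and sideways, shutter open over 40 mm; the round-headed key moved less than 20 mm, tape measure, sanding block and hex key less than 30 mm (all of step 3 and value of joint shutter above 0.04 m and linear speed of bar_key below 0.02 m/s and distance of round_key from where it was at the start of the episode below 0.02 m and distance of each of tape_measure, sanding_block, hex_key from where it was at the start of the episode below 0.03 m); the robot touches nothing.
It fails at once if the round-headed key is moved 30 mm or more (distance of round_key from where it was at the start of the episode above 0.03 m).
It fails at once if the tape measure is moved 30 mm or more (distance of tape_measure from where it was at the start of the episode above 0.03 m).
It fails at once if the sanding block is moved 30 mm or more (distance of sanding_block from where it was at the start of the episode above 0.03 m).
It fails at once if the hex key is moved 30 mm or more (distance of hex_key from where it was at the start of the episode above 0.03 m).
It also fails if it takes over 72 s, if anything falls off the work surface, if the arm or the gripper's body presses on something with over 40 N, if the wrist force passes 120 N, or if a joint passes its speed limit or range.

## Working session

There is one attempt and no reset: what is moved stays moved. The work goes in short steps, Python scripts to look and compute and a tool call to move; the robot and the scene stay as the last step left them, time stands still between calls to the robot, and variables do not carry over. Pictures are saved under pics/ and viewed, at most 10 in all, crops included, and the job is handed in when it is done.

Besides the shell and the picture viewer there is one more tool, called after "Request:" as name(argument=value, ...) on one line, values as JSON. servo_tool: Moves the arm, as the interface text tells. Its arguments: {"type":"object","properties":{"moves":{"type":"array","items":{"type":"object","properties":{"grip":{"type":"number"},"x":{"type":"number"},"y":{"type":"number"},"z":{"type":"number"},"spin":{"type":"number"}}}},"newtons":{"type":"number"}},"required":["moves"]}

```bash
mkdir -p pics
cat > h.py <<'E'
import numpy as np, cv2
from workcell import robot
def cam(n):
    c=robot.read_camera(n); c['R']=cv2.Rodrigues(np.array(c['rvec'],float))[0]; c['t']=np.array(c['tvec'],float).ravel()
    c['f']=210/np.tan(np.radians(c['fov_y'])/2); c['n']=n; return c
def rays(c,uv):
    uv=np.atleast_2d(np.array(uv,float)); d=(uv-[c['cx'],c['cy']])/c['f']
    if c['n']=='wrist':
        r=np.linalg.norm(d,axis=1,keepdims=True)+1e-12; d=d/r*np.tan(r)
    return np.c_[d,np.ones(len(d))]
def plane(c,uv,z):
    d=rays(c,uv)@c['R']; o=-c['R'].T@c['t']; return o+d*((z-o[2])/d[:,2])[:,None]
def cloud(c):
    v,u=np.mgrid[:420,:560]; p=rays(c,np.c_[u.ravel(),v.ravel()])*c['z_map'].reshape(-1,1)
    return ((p-c['t'])@c['R']).reshape(420,560,3)
def save(n,im,s=1):
    cv2.imwrite('pics/'+n+'.png',cv2.resize(im[:,:,::-1],None,fx=s,fy=s,interpolation=cv2.INTER_CUBIC))
E
python3 - <<'E'
from h import *
a=cam('top');b=cam('scene');print(robot.tcp_to_tips)
save('top0',a['image'],1.4);save('scene0',b['image'],1.4)
for c in(a,b):print(c['f'],-c['R'].T@c['t'],c['R'][2])
print(robot.get_obs())
E
```

```text
11.0
520.5566543629998 [396.61882227  -4.1212219  999.65103166] [ 0.17584055 -0.01625315 -0.98428448]
419.1106842634027 [207.19076182 606.84986101 524.43229386] [ 0.4279079  -0.73017557 -0.53267107]
{'time': 0.1, 'joint_positions': array([-1.44099157e+00,  2.87100371e-01,  1.57803689e+00, -2.53074169e-05,
        1.27863199e+00, -1.50034335e-01]), 'dq': array([ 1.75281377e-03, -2.34625099e-03, -7.29042307e-04, -9.73624059e-05,
        5.08305443e-05, -7.96495390e-04]), 'tau': array([ 6.96899206e-04, -4.07296586e+01, -2.93699616e+01, -1.54247277e-04,
        3.40578576e-03,  2.86911188e-06]), 'tool_pos': array([ 186.35334479, -648.11150704,  218.76660472]), 'eef_rot': array([ 9.90226123e-01,  1.39466985e-01, -1.10514108e-06, -1.08836741e-03]), 'wrist_force': array([ 0.16055664,  0.510694  , -0.81459605]), 'ft_torque': array([-0.00373093, -0.0370154 , -0.02018794]), 'finger_force': 0.0, 'gripper_width': 85.7286434644456}
```

View pics/top0.png

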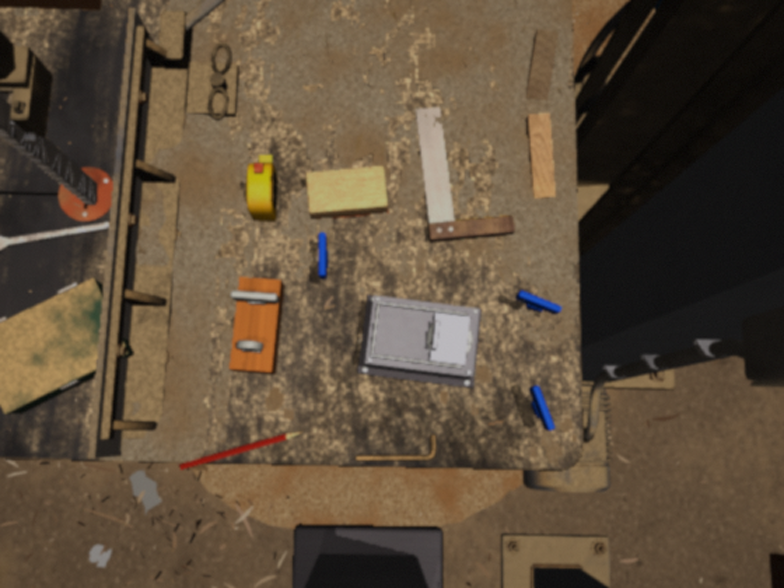

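View pics/scene0.png

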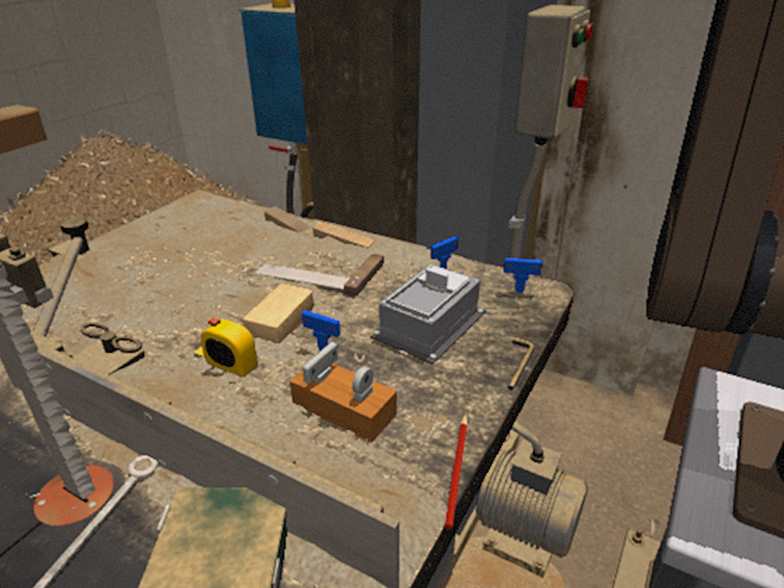

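The top view shows the box at about (420,338), the shutter on its right and the lip at (430,335). The rack is at (257,325), with a grey bar key at (255,296) and the round key at (248,346). Three blue decoy keys lie at (322,255), (540,300) and (542,407). The grey bar-headed key in the rack is the one meant: it is steel-coloured and in the rack. Next I'll measure positions.

Run:
```python
from h import *
a=cam('top');b=cam('scene')
P=cloud(a);Q=cloud(b)
def rect(m,c,z,name):
    m=m.astype(np.uint8)
    n,l,s,ce=cv2.connectedComponentsWithStats(m)
    for i in range(1,n):
        if s[i,4]<25: continue
        u,v=np.nonzero(l==i)[::-1]; p=plane(c,np.c_[u,v],z)[:,:2].astype(np.float32)
        r=cv2.minAreaRect(p); print(name,s[i,4],ce[i].round(),np.round(r[0],1),np.round(r[1],1),round(r[2],1))
Z=P[:,:,2]
v,u=np.mgrid[:420,:560]
box=(u>250)&(u<350)&(v>200)&(v<285); rk=(u>155)&(u<210)&(v>190)&(v<275)
print('tablez',np.median(Z[280:300,230:300]))
rect(box&(Z>45),a,60,'box60'); rect(box&(Z>78),a,87,'lip'); 
rect(box&(Z>64)&(Z<75),a,67.5,'rails')
rect(rk&(Z>30)&(Z<50),a,40,'rack40');rect(rk&(Z>20),a,40,'rack all');rect(rk&(Z>60),a,76,'keys')
for nm,M in(('top',P),('scene',Q)):
    X=M[...,0];Y=M[...,1];z=M[...,2]
    cx,cy=P[232,182][:2]
    for n,pt,zr,rad in(('lip',P[238,307],(80,100),50),('keys',P[230,182],(55,100),90)):
        s=(np.hypot(X-pt[0],Y-pt[1])<rad)&(z>zr[0])&(z<zr[1])
        n2,l,st,ce=cv2.connectedComponentsWithStats(s.astype(np.uint8))
        for i in range(1,n2):
            if st[i,4]<8: continue
            p=M[l==i]; r=cv2.minAreaRect(p[:,:2].astype(np.float32)); print(nm,n,st[i,4],ce[i].round(),'r',np.round(r[0],1),np.round(r[1],1),round(r[2],1),'z',p[:,2].min().round(1),p[:,2].max().round(1))
im=a['image'];crop=np.hstack([im[180:290,150:250],im[200:290+20,250:350]])
save('crop1',crop,4)
```

```text
tablez 0.37805850645006694
box60 3834 [302. 240.] [519.7 -67.4] [140.1  92. ] 84.0
lip 75 [311. 239.] [518.3 -81.9] [ 6.4 36.1] 84.3
rails 1115 [314. 241.] [520.8 -67.1] [127.1  73.9] 84.4
rack40 312 [186. 204.] [583.6 150.3] [57.3 22.9] 85.7
rack40 1409 [182. 240.] [517.1 153.6] [57.5 93.8] 87.2
rack all 2159 [183. 232.] [531.8 156.2] [ 67.1 127. ] 87.7
keys 223 [182. 212.] [563.4 150.9] [60.1 12.2] 87.0
keys 117 [178. 247.] [500.4 153.4] [32.5 11.2] 86.6
top lip 74 [311. 239.] r [518.7 -82.1] [ 5.8 36.1] 84.6 z 81.6 91.5
top keys 238 [182. 212.] r [564.8 151.5] [59.5 11. ] 87.4 z 55.1 80.2
top keys 122 [178. 247.] r [501.  154.9] [32.5 10.4] 87.0 z 55.3 83.0
scene lip 62 [311. 195.] r [519.4 -79.3] [ 8.5 36.2] 83.3 z 80.3 87.7
scene keys 345 [228. 258.] r [565.8 155.6] [59.6 12.3] 88.0 z 55.0 77.9
scene keys 205 [258. 270.] r [500.9 158. ] [33.7 10.1] 83.6 z 55.1 80.4
```

View pics/crop1.png

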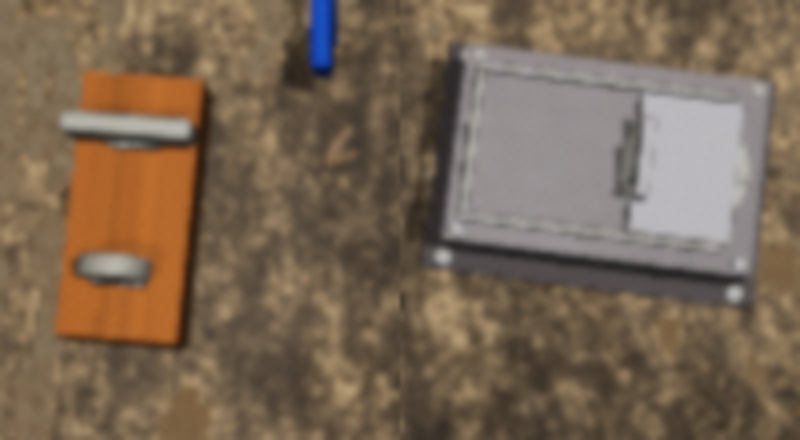

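The crop confirms the target: the grey bar-headed key is in the rack's far slot, and the shutter is shut with its lip at about (518.5,-82). The box yaw is -6° and the keyhole is at about (516,-102). I'll spin the tool, close the fingers and move over the keyhole.

Request:
servo_tool(moves=[{"spin": -0.1186,"grip": -1},{"spin": -0.1186},{"spin": -0.1186},{"spin": -0.1186},{"spin": -0.1186},{"spin": -0.1186},{"spin": -0.1186},{"spin": -0.1186},{"spin": -0.1186},{"spin": -0.1186}])

```text
invalid input at $.moves[0]: expected keys grip, x, y, z, spin
```

Request:
servo_tool(moves=[{"x": 28.7,"y": 13.5},{"x": 28.7,"y": 13.5},{"x": 28.7,"y": 13.5},{"x": 28.7,"y": 13.5},{"x": 28.7,"y": 13.5},{"x": 28.7,"y": 13.5},{"x": 28.7,"y": 13.5},{"x": 28.7,"y": 13.5},{"x": 28.7,"y": 13.5},{"x": 28.7,"y": 13.5},{"x": 28.7,"y": 13.5},{"x": 28.7,"y": 13.5},{"x": 28.7,"y": 13.5},{"x": 28.7,"y": 13.5},{"x": 28.7,"y": 13.5},{"x": 28.7,"y": 13.5},{"x": 28.7,"y": 13.5},{"x": 28.7,"y": 13.5},{"x": 28.7,"y": 13.5},{"x": 28.7,"y": 13.5}])

```text
invalid input at $.moves[0]: expected keys grip, x, y, z, spin
```

Request:
servo_tool(moves=[{},{},{}])

```text
invalid input at $.moves[0]: expected keys grip, x, y, z, spin
```

All keys are required in each row.

Request:
servo_tool(moves=[{"grip": -1,"x": 0,"y": 0,"z": 0,"spin": -0.1186},{"grip": -1,"x": 0,"y": 0,"z": 0,"spin": -0.1186},{"grip": -1,"x": 0,"y": 0,"z": 0,"spin": -0.1186},{"grip": -1,"x": 0,"y": 0,"z": 0,"spin": -0.1186},{"grip": -1,"x": 0,"y": 0,"z": 0,"spin": -0.1186},{"grip": -1,"x": 0,"y": 0,"z": 0,"spin": -0.1186},{"grip": -1,"x": 0,"y": 0,"z": 0,"spin": -0.1186},{"grip": -1,"x": 0,"y": 0,"z": 0,"spin": -0.1186},{"grip": -1,"x": 0,"y": 0,"z": 0,"spin": -0.1186},{"grip": -1,"x": 0,"y": 0,"z": 0,"spin": -0.1186}])

```text
time: 1.03
tool_pos: [186.4, -648.5, 219.6]
eef_rot: [0.741, 0.671, 0.0, -0.0]
wrist_force: [0.4, 0.4, 0.3]
gripper_width: 0.3
finger_force: 0.0
```

Request:
servo_tool(moves=[{"grip": -1,"x": 28.7,"y": 13.5,"z": 0,"spin": 0},{"grip": -1,"x": 28.7,"y": 13.5,"z": 0,"spin": 0},{"grip": -1,"x": 28.7,"y": 13.5,"z": 0,"spin": 0},{"grip": -1,"x": 28.7,"y": 13.5,"z": 0,"spin": 0},{"grip": -1,"x": 28.7,"y": 13.5,"z": 0,"spin": 0},{"grip": -1,"x": 28.7,"y": 13.5,"z": 0,"spin": 0},{"grip": -1,"x": 28.7,"y": 13.5,"z": 0,"spin": 0},{"grip": -1,"x": 28.7,"y": 13.5,"z": 0,"spin": 0},{"grip": -1,"x": 28.7,"y": 13.5,"z": 0,"spin": 0},{"grip": -1,"x": 28.7,"y": 13.5,"z": 0,"spin": 0},{"grip": -1,"x": 28.7,"y": 13.5,"z": 0,"spin": 0},{"grip": -1,"x": 28.7,"y": 13.5,"z": 0,"spin": 0},{"grip": -1,"x": 28.7,"y": 13.5,"z": 0,"spin": 0},{"grip": -1,"x": 28.7,"y": 13.5,"z": 0,"spin": 0},{"grip": -1,"x": 28.7,"y": 13.5,"z": 0,"spin": 0},{"grip": -1,"x": 28.7,"y": 13.5,"z": 0,"spin": 0},{"grip": -1,"x": 28.7,"y": 13.5,"z": 0,"spin": 0},{"grip": -1,"x": 28.7,"y": 13.5,"z": 0,"spin": 0},{"grip": -1,"x": 28.7,"y": 13.5,"z": 0,"spin": 0},{"grip": -1,"x": 28.7,"y": 13.5,"z": 0,"spin": 0}])

```text
time: 2.7
tool_pos: [515.6, -104.6, 220.0]
eef_rot: [0.743, 0.669, -0.0, 0.0]
wrist_force: [1.1, -0.2, 0.6]
gripper_width: -0.0
finger_force: 0.0
```

Request:
servo_tool(moves=[{"grip": -1,"x": 0,"y": 0,"z": 0,"spin": 0},{"grip": -1,"x": 0,"y": 0,"z": 0,"spin": 0},{"grip": -1,"x": 0,"y": 0,"z": 0,"spin": 0}])

```text
time: 2.95
tool_pos: [514.8, -106.3, 219.8]
eef_rot: [0.743, 0.669, -0.0, -0.0]
wrist_force: [0.5, 0.2, 0.1]
gripper_width: -0.1
finger_force: 0.0
```

Request:
servo_tool(moves=[{"grip": -1,"x": 0,"y": 1,"z": 17,"spin": 0},{"grip": -1,"x": 0,"y": 0,"z": 17,"spin": 0},{"grip": -1,"x": 0,"y": 0,"z": 17,"spin": 0},{"grip": -1,"x": 0,"y": 0,"z": 17,"spin": 0},{"grip": -1,"x": 0,"y": 0,"z": 17,"spin": 0},{"grip": -1,"x": 0,"y": 0,"z": 17,"spin": 0},{"grip": -1,"x": 0,"y": 0,"z": 17,"spin": 0},{"grip": -1,"x": 0,"y": 0,"z": 15,"spin": 0},{"grip": -1,"x": 0,"y": 0,"z": 0,"spin": 0},{"grip": -1,"x": 0,"y": 0,"z": 0,"spin": 0}])

```text
time: 3.78
tool_pos: [515.0, -107.2, 85.4]
eef_rot: [0.744, 0.668, -0.001, -0.001]
wrist_force: [0.4, -0.3, -0.2]
gripper_width: 0.2
finger_force: 0.0
```

Request:
servo_tool(moves=[{"grip": -1,"x": 4,"y": 0,"z": 0,"spin": 0},{"grip": -1,"x": 4,"y": 0,"z": 0,"spin": 0},{"grip": -1,"x": 4,"y": 0,"z": 0,"spin": 0},{"grip": -1,"x": 4,"y": 0,"z": 0,"spin": 0},{"grip": -1,"x": 4,"y": 0,"z": 0,"spin": 0},{"grip": -1,"x": 4,"y": 0,"z": 0,"spin": 0}])

```text
time: 4.28
tool_pos: [518.8, -81.9, 86.4]
eef_rot: [0.743, 0.669, 0.0, 0.0]
wrist_force: [-0.7, -0.0, -0.2]
gripper_width: -0.2
finger_force: 0.0
```

Request:
servo_tool(moves=[{"grip": -1,"x": 5,"y": 0,"z": 0,"spin": 0},{"grip": -1,"x": 5,"y": 0,"z": 0,"spin": 0},{"grip": -1,"x": 5,"y": 0,"z": 0,"spin": 0},{"grip": -1,"x": 5,"y": 0,"z": 0,"spin": 0},{"grip": -1,"x": 5,"y": 0,"z": 0,"spin": 0}])

```text
time: 4.7
tool_pos: [521.2, -57.0, 86.0]
eef_rot: [0.743, 0.669, -0.0, -0.0]
wrist_force: [-0.4, -0.1, -1.0]
gripper_width: -0.2
finger_force: 0.0
```

Run:
```python
from h import *
a=cam('scene');save('s1',a['image'][140:260,220:400],4)
print(robot.get_obs()['wrist_force'],robot.get_obs()['tool_pos'])
```

```text
[ 0.04883024 -0.14127836 -1.10975904] [521.22857228 -56.27588225  85.93428651]
```

View pics/s1.png

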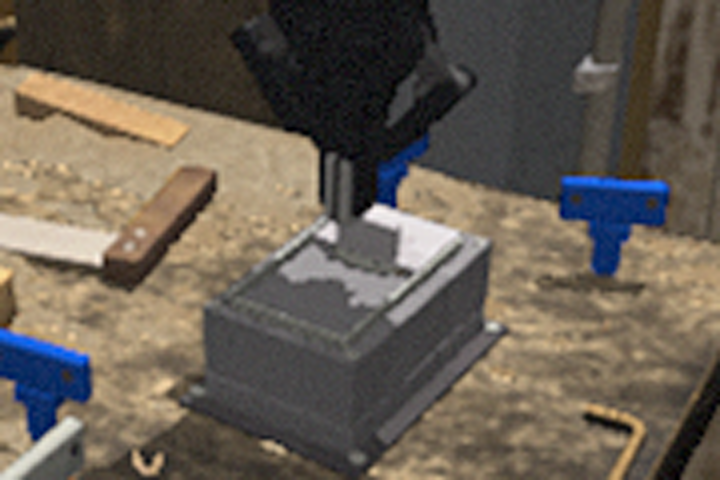

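Run:
```python
from h import *
for n in('scene','top'):
    c=cam(n);M=cloud(c);x,y,z=M[...,0],M[...,1],M[...,2]
    print(n)
    s=(abs(x-519)<30)&(y>-130)&(y<0)&(z>66)&(z<150)
    for lo in range(66,120,3):
        p=M[s&(z>=lo)&(z<lo+3)]
        if len(p)>3: print(lo,len(p),np.percentile(p[:,0],[2,50,98]).round(),np.percentile(p[:,1],[2,50,98]).round())
```

```text
scene
66 190 [489. 505. 546.] [-122.  -91.   -1.]
69 16 [502. 514. 535.] [-98. -77. -75.]
72 20 [504. 520. 534.] [-80. -77. -73.]
75 18 [502. 516. 534.] [-79. -77. -75.]
78 16 [502. 514. 527.] [-80. -76. -74.]
81 13 [502. 513. 523.] [-81. -76. -75.]
84 22 [502. 511. 520.] [-82. -77. -74.]
96 5 [515. 515. 516.] [-63. -55. -47.]
99 9 [515. 522. 529.] [-50. -46. -45.]
102 11 [510. 519. 528.] [-54. -46. -43.]
105 16 [508. 516. 532.] [-59. -48. -44.]
108 25 [508. 518. 534.] [-61. -47. -44.]
111 18 [508. 515. 535.] [-61. -49. -43.]
114 18 [508. 517. 532.] [-60. -46. -42.]
117 21 [508. 517. 532.] [-59. -47. -43.]
top
```

The picture shows the fingers at (345,200) passed over the lip at (368,240), which did not move. The depth puts the fingertips at z of about 96 with the TCP at 86, so the real tips are about 10 mm above the TCP. I'll go back and retry lower, checking the force.

Request:
servo_tool(moves=[{"grip": -1,"x": 0,"y": 0,"z": -12,"spin": 0},{"grip": -1,"x": -13,"y": 0,"z": 0,"spin": 0},{"grip": -1,"x": -13,"y": 0,"z": 0,"spin": 0},{"grip": -1,"x": -13,"y": 0,"z": 0,"spin": 0},{"grip": -1,"x": -13,"y": 0,"z": 0,"spin": 0},{"grip": -1,"x": 0,"y": 0,"z": 8,"spin": 0},{"grip": -1,"x": 0,"y": 0,"z": 8,"spin": 0},{"grip": -1,"x": 0,"y": 0,"z": 4,"spin": 0},{"grip": -1,"x": 0,"y": 0,"z": 0,"spin": 0},{"grip": -1,"x": 0,"y": 0,"z": 0,"spin": 0}])

```text
time: 5.68
tool_pos: [515.2, -108.6, 77.0]
eef_rot: [0.743, 0.669, -0.0, -0.001]
wrist_force: [0.4, -0.1, 0.1]
gripper_width: 0.0
finger_force: 0.0
```

Run:
```python
from h import *
for n in('scene',):
    c=cam(n);M=cloud(c);x,y,z=M[...,0],M[...,1],M[...,2]
    s=(abs(x-515)<30)&(y>-140)&(y<-84)&(z>66)&(z<150)
    for lo in range(66,120,3):
        p=M[s&(z>=lo)&(z<lo+3)]
        if len(p)>3: print(lo,len(p),np.percentile(p[:,0],[2,50,98]).round(),np.percentile(p[:,1],[2,50,98]).round())
o=robot.get_obs();print(o)
w=cam('wrist');print(-w['R'].T@w['t'],w['R'][2])
save('s2',c['image'][140:260,250:400],4)
```

```text
66 130 [486. 503. 544.] [-123. -110.  -85.]
90 8 [510. 512. 522.] [-103.  -98.  -97.]
93 12 [505. 516. 526.] [-103.  -99.  -96.]
96 12 [503. 511. 525.] [-104. -100.  -96.]
99 19 [501. 511. 528.] [-110. -101.  -96.]
102 25 [502. 511. 530.] [-112. -100.  -95.]
105 14 [502. 517. 530.] [-111. -101.  -97.]
108 19 [501. 510. 526.] [-110. -101.  -96.]
111 19 [502. 513. 530.] [-110.  -99.  -96.]
114 21 [502. 511. 527.] [-112. -100.  -96.]
117 15 [501. 511. 527.] [-110. -100.  -96.]
{'time': 5.7333, 'joint_positions': array([-4.00531949e-01,  1.29967286e-01,  2.04335252e+00,  1.19959007e-04,
        9.69237524e-01, -2.96316293e-01]), 'dq': array([ 2.18287107e-03, -9.02005681e-03, -9.92531983e-03,  1.95545515e-04,
        7.19034528e-05, -8.70512790e-04]), 'tau': array([-1.08802503e-01, -2.96862942e+01, -2.45335722e+01, -2.87034389e-03,
        1.16594412e-02,  1.77430784e-04]), 'tool_pos': array([ 515.59436766, -108.71294732,   77.54227247]), 'eef_rot': array([ 7.42998795e-01,  6.69292578e-01, -1.59335886e-04, -4.57935263e-04]), 'wrist_force': array([-0.19785815,  0.53339505, -0.62872916]), 'ft_torque': array([ 0.02206914, -0.02484402, -0.00372457]), 'finger_force': 0.0, 'gripper_width': 0.389411093851969}
[523.75027479 -34.132465   231.63094957] [-0.03080296 -0.28834414 -0.95703126]
```

View pics/s2.png

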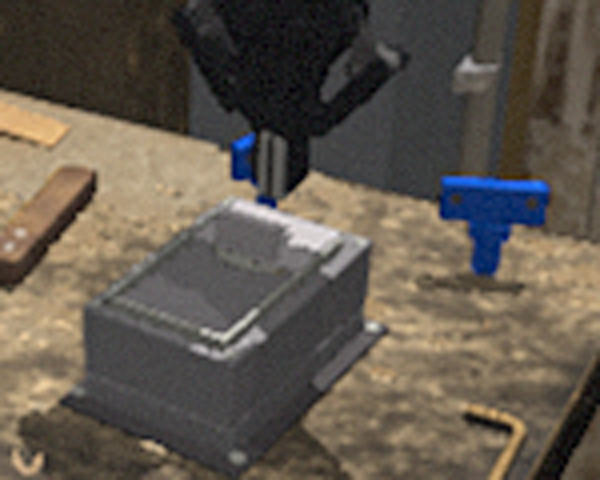

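The picture shows the fingertips at (278,195) behind the lip at (250,240) and still above the shutter. The depth gives tips at about z 89 with the TCP at 77. I'll go 14 mm lower, then push.

Request:
servo_tool(moves=[{"grip": -1,"x": 0,"y": 0,"z": 4,"spin": 0},{"grip": -1,"x": 0,"y": 0,"z": 4,"spin": 0},{"grip": -1,"x": 0,"y": 0,"z": 3,"spin": 0},{"grip": -1,"x": 0,"y": 0,"z": 3,"spin": 0},{"grip": -1,"x": 0,"y": 0,"z": 0,"spin": 0}])

```text
time: 6.2
tool_pos: [515.2, -109.0, 63.1]
eef_rot: [0.743, 0.669, -0.0, -0.001]
wrist_force: [-0.1, -0.1, 0.3]
gripper_width: -0.2
finger_force: 0.0
```

Request:
servo_tool(moves=[{"grip": -1,"x": 4,"y": 0,"z": 0,"spin": 0},{"grip": -1,"x": 4,"y": 0,"z": 0,"spin": 0},{"grip": -1,"x": 4,"y": 0,"z": 0,"spin": 0},{"grip": -1,"x": 4,"y": 0,"z": 0,"spin": 0},{"grip": -1,"x": 4,"y": 0,"z": 0,"spin": 0},{"grip": -1,"x": 4,"y": 0,"z": 0,"spin": 0}])

```text
time: 6.7
tool_pos: [518.4, -85.3, 64.2]
eef_rot: [0.743, 0.669, -0.0, 0.0]
wrist_force: [-0.1, -1.2, 0.4]
gripper_width: -0.2
finger_force: 0.8
```

Request:
servo_tool(moves=[{"grip": -1,"x": 4,"y": 0,"z": 0,"spin": 0},{"grip": -1,"x": 4,"y": 0,"z": 0,"spin": 0},{"grip": -1,"x": 4,"y": 0,"z": 0,"spin": 0},{"grip": -1,"x": 4,"y": 0,"z": 0,"spin": 0},{"grip": -1,"x": 4,"y": 0,"z": 0,"spin": 0},{"grip": -1,"x": 4,"y": 0,"z": 0,"spin": 0},{"grip": -1,"x": 4,"y": 0,"z": 0,"spin": 0},{"grip": -1,"x": 4,"y": 0,"z": 0,"spin": 0}])

```text
time: 7.37
tool_pos: [521.8, -53.2, 64.1]
eef_rot: [0.743, 0.669, 0.0, 0.0]
wrist_force: [0.1, -2.1, 1.7]
gripper_width: 0.2
finger_force: 0.8
```

Request:
servo_tool(moves=[{"grip": -1,"x": 2,"y": 0,"z": 0,"spin": 0},{"grip": -1,"x": 2,"y": 0,"z": 0,"spin": 0},{"grip": -1,"x": 1,"y": 0,"z": 0,"spin": 0}])

```text
time: 7.62
tool_pos: [522.3, -48.4, 64.1]
eef_rot: [0.743, 0.669, 0.0, 0.0]
wrist_force: [-0.6, -1.5, 0.8]
gripper_width: 0.1
finger_force: 0.8
```

Request:
servo_tool(moves=[{"grip": -1,"x": 1,"y": 0,"z": 0,"spin": 0},{"grip": -1,"x": 1,"y": 0,"z": 0,"spin": 0},{"grip": -1,"x": 1,"y": 0,"z": 0,"spin": 0}])

```text
time: 7.87
tool_pos: [522.6, -45.6, 64.1]
eef_rot: [0.743, 0.669, 0.0, 0.0]
wrist_force: [0.2, -1.8, 1.2]
gripper_width: -0.1
finger_force: 0.8
```

Request:
servo_tool(moves=[{"grip": -1,"x": 1,"y": 0,"z": 0,"spin": 0},{"grip": -1,"x": 0,"y": 0,"z": 0,"spin": 0}])

```text
time: 8.03
tool_pos: [522.6, -44.5, 64.0]
eef_rot: [0.743, 0.669, 0.0, -0.0]
wrist_force: [0.5, -1.8, 0.5]
gripper_width: -0.1
finger_force: 0.5
```

Request:
servo_tool(moves=[{"grip": -1,"x": 1,"y": 0,"z": 0,"spin": 0},{"grip": -1,"x": 1,"y": 0,"z": 0,"spin": 0},{"grip": -1,"x": 0,"y": 0,"z": 0,"spin": 0}])

```text
time: 8.28
tool_pos: [522.7, -44.4, 64.0]
eef_rot: [0.743, 0.67, -0.002, 0.001]
wrist_force: [-1.6, -8.3, 0.4]
gripper_width: -0.1
finger_force: 3.7
```

Request:
servo_tool(moves=[{"grip": -1,"x": 1,"y": 0,"z": 0,"spin": 0},{"grip": -1,"x": 1,"y": 0,"z": 0,"spin": 0},{"grip": -1,"x": 0,"y": 0,"z": 0,"spin": 0}])

```text
time: 8.53
tool_pos: [522.7, -44.3, 64.1]
eef_rot: [0.742, 0.67, -0.003, 0.003]
wrist_force: [-2.0, -12.9, -0.6]
gripper_width: -0.1
finger_force: 6.8
```

Stop reached: the force rose to 13 N at y=-44. I'll back off, lift and go over the bar key.

Request:
servo_tool(moves=[{"grip": -1,"x": -5,"y": 0,"z": 0,"spin": 0},{"grip": -1,"x": -5,"y": 0,"z": 0,"spin": 0},{"grip": -1,"x": 0,"y": 0,"z": -20,"spin": 0},{"grip": -1,"x": 0,"y": 0,"z": -30,"spin": 0},{"grip": -1,"x": 0,"y": 0,"z": -30,"spin": 0},{"grip": -1,"x": 0,"y": 0,"z": -30,"spin": 0},{"grip": 0.0,"x": 0,"y": 0,"z": -20,"spin": -0.06},{"grip": 0.0,"x": 25,"y": 4,"z": 0,"spin": 0},{"grip": 0.0,"x": 25,"y": 4,"z": 0,"spin": 0},{"grip": 0.0,"x": 25,"y": 4,"z": 0,"spin": 0},{"grip": 0.0,"x": 25,"y": 4,"z": 0,"spin": 0},{"grip": 0.0,"x": 25,"y": 4,"z": 0,"spin": 0},{"grip": 0.0,"x": 25,"y": 4,"z": 0,"spin": 0},{"grip": 0.0,"x": 25,"y": 4,"z": 0,"spin": 0},{"grip": 0.0,"x": 28,"y": 4,"z": 0,"spin": 0},{"grip": 0.0,"x": 0,"y": 0,"z": 0,"spin": 0},{"grip": 0.0,"x": 0,"y": 0,"z": 0,"spin": 0}])

```text
time: 9.95
tool_pos: [562.6, 152.2, 193.4]
eef_rot: [0.722, 0.692, -0.0, -0.001]
wrist_force: [-0.2, 0.5, 0.0]
gripper_width: 42.7
finger_force: 0.0
```

Run:
```python
from h import *
a=cam('top');b=cam('scene');w=cam('wrist');o=robot.get_obs()
print(o['tool_pos'],2*np.degrees(np.arctan2(o['eef_rot'][1],o['eef_rot'][0])),o['gripper_width'])
out=np.zeros((420,800,3),np.uint8);out[:,:560]=w['image'];k=cv2.resize(a['image'][200:290,250:350],(240,216));out[:216,560:]=k
save('w1',out)
# brass mask in top, fingertips in scene
for c in(a,b):
    M=cloud(c);x,y,z=M[...,0],M[...,1],M[...,2]
    h=cv2.cvtColor(c['image'],cv2.COLOR_RGB2HSV)
    s=(abs(x-517)<35)&(abs(y+102)<35)&(z>50)
    print(c['n'],'sat',np.percentile(h[s][:,1],[50,90,98]))
    s&=(h[...,1]>80)
    v,u=np.nonzero(s)
    if len(u): print(len(u),plane(c,[[u.mean(),v.mean()]],60), np.ptp(plane(c,np.c_[u,v],60),axis=0))
M=cloud(b);x,y,z=M[...,0],M[...,1],M[...,2]
s=(abs(x-o['tool_pos'][0])<45)&(abs(y-o['tool_pos'][1])<25)&(z>150)&(z<400)
for lo in range(150,240,4):
    p=M[s&(z>=lo)&(z<lo+4)]
    if len(p)>3: print(lo,len(p),p[:,:2].mean(0).round())
```

```text
[562.68660123 150.14999833 193.64569819] 87.3835890559741 42.68826231354423
top sat [ 11.  175.5 192. ]
221 [[ 517.77242402 -101.87669416   60.        ]] [31.3467081 31.06459    0.       ]
scene sat [ 15.   196.9  212.58]
85 [[ 516.84541243 -101.11196648   60.        ]] [3.13695281e+01 2.97204641e+01 5.68434189e-14]
206 31 [564. 154.]
210 49 [567. 156.]
214 60 [559. 156.]
218 69 [560. 156.]
222 57 [559. 157.]
226 72 [559. 156.]
230 67 [559. 156.]
234 66 [555. 156.]
238 71 [562. 156.]
```

View pics/w1.png

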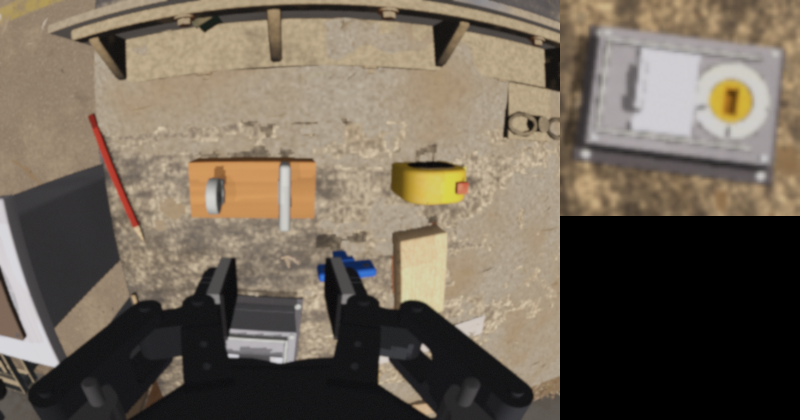

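The wrist view shows the bar key at (284,197) and the round key at (214,195) in the rack. The inset shows the shutter open and the brass barrel clear. The keyhole measures (517.3,-101.5). Next I'll descend on the bar key.

Request:
servo_tool(moves=[{"grip": 0.0,"x": 1.5,"y": 1.5,"z": 25,"spin": 0},{"grip": 0.0,"x": 0,"y": 0,"z": 25,"spin": 0},{"grip": 0.0,"x": 0,"y": 0,"z": 25,"spin": 0},{"grip": 0.0,"x": 0,"y": 0,"z": 25,"spin": 0},{"grip": 0.0,"x": 0,"y": 0,"z": 18,"spin": 0},{"grip": 0.0,"x": 0,"y": 0,"z": 12,"spin": 0},{"grip": 0.0,"x": 0,"y": 0,"z": 10,"spin": 0},{"grip": 0.0,"x": 0,"y": 0,"z": 6,"spin": 0},{"grip": 0.0,"x": 0,"y": 0,"z": 0,"spin": 0},{"grip": 0.0,"x": 0,"y": 0,"z": 0,"spin": 0}])

```text
time: 10.93
tool_pos: [565.3, 152.1, 48.7]
eef_rot: [0.723, 0.691, 0.0, 0.0]
wrist_force: [0.1, 0.2, 0.0]
gripper_width: 43.0
finger_force: 0.0
```

Run:
```python
from h import *
b=cam('scene');o=robot.get_obs();print(o['tool_pos'],o['wrist_force'])
M=cloud(b);x,y,z=M[...,0],M[...,1],M[...,2]
s=(abs(x-564)<45)&(abs(y-152)<45)&(z>42)&(z<120)
for lo in range(42,100,4):
    p=M[s&(z>=lo)&(z<lo+4)]
    if len(p)>3: print(lo,len(p),np.percentile(p[:,0],[2,50,98]).round(),np.percentile(p[:,1],[2,50,98]).round())
save('s3',b['image'][180:300,180:310],4)
```

```text
[565.60735418 152.19169391  49.21875589] [ 0.12415705 -1.09378543 -0.36877056]
42 24 [538. 560. 567.] [143. 159. 167.]
46 23 [560. 561. 564.] [145. 155. 167.]
50 28 [561. 562. 570.] [145. 167. 184.]
54 34 [561. 562. 570.] [147. 168. 184.]
58 37 [554. 563. 588.] [144. 166. 185.]
62 60 [538. 563. 589.] [143. 161. 184.]
66 71 [536. 563. 596.] [142. 161. 184.]
70 92 [531. 562. 593.] [142. 161. 184.]
74 129 [531. 566. 597.] [138. 160. 183.]
78 46 [530. 544. 594.] [144. 160. 165.]
82 49 [530. 543. 594.] [143. 160. 165.]
86 54 [530. 543. 599.] [142. 158. 165.]
90 38 [530. 586. 600.] [141. 159. 164.]
94 42 [531. 586. 596.] [140. 160. 165.]
98 41 [530. 587. 594.] [141. 158. 165.]
```

View pics/s3.png

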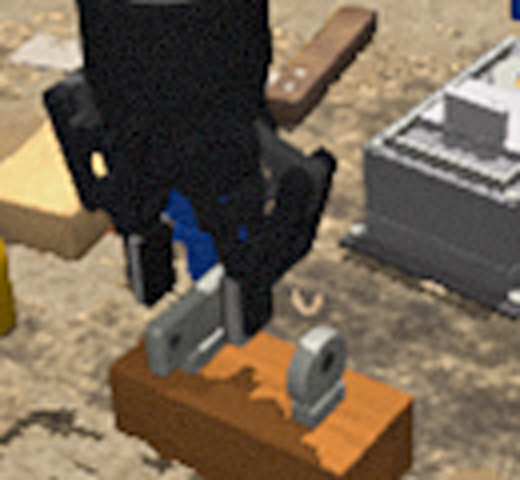

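The picture shows the open fingers straddling the bar key's head at (185,325), with the round key at (318,370) clear of them. I'll go down 4 mm more and close.

Request:
servo_tool(newtons=70, moves=[{"grip": 0.0,"x": 1.5,"y": 0,"z": 4,"spin": 0},{"grip": -1,"x": 0,"y": 0,"z": 0,"spin": 0},{"grip": -1,"x": 0,"y": 0,"z": 0,"spin": 0},{"grip": -1,"x": 0,"y": 0,"z": 0,"spin": 0},{"grip": -1,"x": 0,"y": 0,"z": 0,"spin": 0},{"grip": -1,"x": 0,"y": 0,"z": 0,"spin": 0},{"grip": -1,"x": 0,"y": 0,"z": 0,"spin": 0},{"grip": -1,"x": 0,"y": 0,"z": 0,"spin": 0},{"grip": -1,"x": 0,"y": 0,"z": 0,"spin": 0},{"grip": -1,"x": 0,"y": 0,"z": 0,"spin": 0}])

```text
time: 11.82
tool_pos: [565.0, 153.8, 44.4]
eef_rot: [0.723, 0.691, 0.0, 0.0]
wrist_force: [-2.0, 1.4, 2.3]
gripper_width: 8.4
finger_force: 70.7
```

Request:
servo_tool(moves=[{"grip": -1,"x": 0,"y": 0,"z": -5,"spin": 0},{"grip": -1,"x": 0,"y": 0,"z": -10,"spin": 0},{"grip": -1,"x": 0,"y": 0,"z": -15,"spin": 0},{"grip": -1,"x": 0,"y": 0,"z": -20,"spin": 0},{"grip": -1,"x": 0,"y": 0,"z": -20,"spin": 0},{"grip": -1,"x": 0,"y": 0,"z": -20,"spin": 0},{"grip": -1,"x": 0,"y": 0,"z": 0,"spin": 0}])

```text
time: 12.4
tool_pos: [567.3, 153.9, 139.5]
eef_rot: [0.723, 0.691, 0.003, 0.003]
wrist_force: [0.5, 0.6, 0.4]
gripper_width: 8.7
finger_force: 70.4
```

Request:
servo_tool(moves=[{"grip": -1,"x": 0,"y": 0,"z": -15,"spin": 0},{"grip": -1,"x": -25.7,"y": -3.8,"z": 0,"spin": 0},{"grip": -1,"x": -25.7,"y": -3.8,"z": 0,"spin": 0},{"grip": -1,"x": -25.7,"y": -3.8,"z": 0,"spin": 0},{"grip": -1,"x": -25.7,"y": -3.8,"z": 0,"spin": 0},{"grip": -1,"x": -25.7,"y": -3.8,"z": 0,"spin": 0},{"grip": -1,"x": -25.7,"y": -3.8,"z": 0,"spin": 0},{"grip": -1,"x": -25.7,"y": -3.8,"z": 0,"spin": 0},{"grip": -1,"x": -25.7,"y": -3.8,"z": 0,"spin": 0},{"grip": -1,"x": -25.7,"y": -3.8,"z": 0,"spin": 0},{"grip": -1,"x": -25.7,"y": -3.8,"z": 0,"spin": 0}])

```text
time: 13.32
tool_pos: [513.9, -102.2, 148.0]
eef_rot: [0.723, 0.691, -0.001, -0.001]
wrist_force: [-0.0, -0.2, -0.2]
gripper_width: 8.1
finger_force: 70.4
```

Request:
servo_tool(moves=[{"grip": -1,"x": 0,"y": 0,"z": 0,"spin": -0.1165},{"grip": -1,"x": 0,"y": 0,"z": 0,"spin": -0.1165},{"grip": -1,"x": 0,"y": 0,"z": 0,"spin": -0.1165},{"grip": -1,"x": 0,"y": 0,"z": 0,"spin": -0.1165},{"grip": -1,"x": 0,"y": 0,"z": 0,"spin": -0.1165},{"grip": -1,"x": 0,"y": 0,"z": 0,"spin": -0.1165},{"grip": -1,"x": 0,"y": 0,"z": 0,"spin": -0.1165},{"grip": -1,"x": 0,"y": 0,"z": 0,"spin": -0.1165},{"grip": -1,"x": 0,"y": 0,"z": 0,"spin": -0.1165},{"grip": -1,"x": 0,"y": 0,"z": 0,"spin": -0.1165},{"grip": -1,"x": 0,"y": 0,"z": 0,"spin": -0.1165},{"grip": -1,"x": 0,"y": 0,"z": 0,"spin": -0.1165},{"grip": -1,"x": 0,"y": 0,"z": 0,"spin": -0.1165},{"grip": -1,"x": 0,"y": 0,"z": 0,"spin": 0},{"grip": -1,"x": 0,"y": 0,"z": 0,"spin": 0}])

```text
time: 14.57
tool_pos: [514.5, -101.1, 148.2]
eef_rot: [0.052, 0.999, 0.0, -0.001]
wrist_force: [-0.9, 0.8, -0.7]
gripper_width: 8.2
finger_force: 70.4
```

Run:
```python
from h import *
o=robot.get_obs();t=o['tool_pos'];print(t,2*np.degrees(np.arctan2(o['eef_rot'][1],o['eef_rot'][0])))
c=cam('scene');M=cloud(c);x,y,z=M[...,0],M[...,1],M[...,2]
s=(np.hypot(x-t[0],y-t[1])<45)&(z>100)&(z<200)
for lo in range(100,200,4):
    p=M[s&(z>=lo)&(z<lo+4)]
    if len(p)>3: print(lo,len(p),np.percentile(p[:,0],[0,50,100]).round(),np.percentile(p[:,1],[0,50,100]).round())
w=cam('wrist')
out=np.zeros((480,800,3),np.uint8);out[:,:400]=cv2.resize(c['image'][120:240,260:360],(400,480));out[:300,400:]=cv2.resize(w['image'][180:420,120:440],(400,300))
save('w2',out)
```

```text
[ 514.49889668 -101.1465699   148.17358365] 174.02303054712633
116 6 [508. 514. 519.] [-102. -100.  -99.]
120 10 [507. 516. 522.] [-102.  -99.  -97.]
124 15 [506. 512. 521.] [-100.  -99.  -95.]
128 14 [506. 516. 522.] [-100.  -99.  -96.]
132 15 [505. 512. 522.] [-101.  -98.  -96.]
136 14 [506. 516. 523.] [-100.  -99.  -97.]
140 9 [504. 512. 520.] [-99. -98. -96.]
144 23 [502. 511. 526.] [-103.  -96.  -92.]
148 20 [503. 512. 525.] [-104.  -95.  -92.]
152 33 [486. 517. 545.] [-102.  -96.  -92.]
156 31 [484. 503. 544.] [-101.  -95.  -89.]
160 46 [485. 507. 544.] [-101.  -94.  -88.]
164 46 [484. 505. 543.] [-101.  -94.  -84.]
168 49 [484. 509. 544.] [-101.  -94.  -82.]
172 55 [485. 508. 541.] [-111.  -94.  -82.]
176 70 [485. 505. 544.] [-109.  -96.  -82.]
180 34 [494. 509. 538.] [-110.  -89.  -81.]
184 30 [503. 510. 524.] [-111.  -87.  -81.]
188 27 [503. 509. 522.] [-109.  -89.  -82.]
192 28 [503. 508. 522.] [-115.  -88.  -81.]
196 18 [502. 508. 522.] [-110.  -87.  -82.]
```

View pics/w2.png

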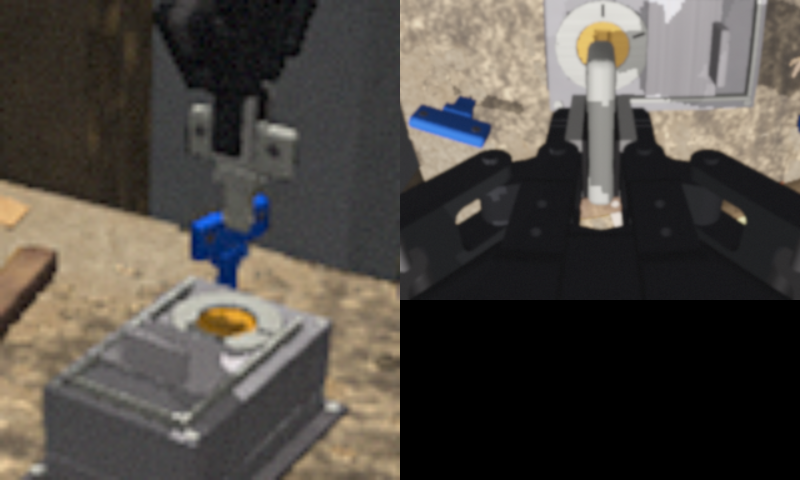

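The left panel shows the key held upright above the keyhole at (228,320). The right panel shows its head in line with the slot. The correction needed is about +2.8 mm in world x. I'll lower it to just above the mouth.

Request:
servo_tool(moves=[{"grip": -1,"x": -2.8,"y": 0,"z": 10,"spin": 0},{"grip": -1,"x": 0,"y": 0,"z": 15,"spin": 0},{"grip": -1,"x": 0,"y": 0,"z": 15,"spin": 0},{"grip": -1,"x": 0,"y": 0,"z": 10,"spin": 0},{"grip": -1,"x": 0,"y": 0,"z": 4,"spin": 0},{"grip": -1,"x": 0,"y": 0,"z": 0,"spin": 0},{"grip": -1,"x": 0,"y": 0,"z": 0,"spin": 0}])

```text
time: 15.25
tool_pos: [518.1, -101.7, 95.0]
eef_rot: [0.051, 0.999, 0.0, -0.0]
wrist_force: [0.2, -0.3, -0.8]
gripper_width: 8.4
finger_force: 70.4
```

Request:
servo_tool(moves=[{"grip": -1,"x": 0,"y": 0,"z": 2,"spin": 0},{"grip": -1,"x": 0,"y": 0,"z": 2,"spin": 0},{"grip": -1,"x": 0,"y": 0,"z": 2,"spin": 0},{"grip": -1,"x": 0,"y": 0,"z": 2,"spin": 0}])

```text
time: 15.58
tool_pos: [518.3, -101.7, 87.3]
eef_rot: [0.051, 0.999, -0.0, 0.0]
wrist_force: [0.2, -0.5, -0.8]
gripper_width: 8.3
finger_force: 70.4
```

Request:
servo_tool(moves=[{"grip": -1,"x": 0,"y": 0,"z": 2,"spin": 0},{"grip": -1,"x": 0,"y": 0,"z": 2,"spin": 0},{"grip": -1,"x": 0,"y": 0,"z": 2,"spin": 0}])

```text
time: 15.83
tool_pos: [518.0, -101.4, 80.9]
eef_rot: [0.051, 0.999, 0.0, 0.0]
wrist_force: [-0.6, 0.4, 0.2]
gripper_width: 8.4
finger_force: 70.6
```

Request:
servo_tool(moves=[{"grip": -1,"x": 0,"y": 0,"z": 2,"spin": 0},{"grip": -1,"x": 0,"y": 0,"z": 2,"spin": 0},{"grip": -1,"x": 0,"y": 0,"z": 1,"spin": 0}])

```text
time: 16.08
tool_pos: [517.8, -101.4, 75.6]
eef_rot: [0.051, 0.999, 0.0, -0.0]
wrist_force: [-0.1, 0.5, 0.4]
gripper_width: 8.4
finger_force: 70.6
```

Sliding in freely: the blade is about 15 mm deep with no force. Home should be at TCP z of about 64.4.

Request:
servo_tool(moves=[{"grip": -1,"x": 0,"y": 0,"z": 2,"spin": 0},{"grip": -1,"x": 0,"y": 0,"z": 2,"spin": 0},{"grip": -1,"x": 0,"y": 0,"z": 2,"spin": 0},{"grip": -1,"x": 0,"y": 0,"z": 2,"spin": 0}])

```text
time: 16.42
tool_pos: [518.0, -101.5, 67.9]
eef_rot: [0.051, 0.999, 0.0, 0.0]
wrist_force: [-0.1, 2.1, 0.6]
gripper_width: 8.5
finger_force: 70.6
```

Request:
servo_tool(moves=[{"grip": -1,"x": 0,"y": 0,"z": 1,"spin": 0},{"grip": -1,"x": 0,"y": 0,"z": 1,"spin": 0},{"grip": -1,"x": 0,"y": 0,"z": 1,"spin": 0},{"grip": -1,"x": 0,"y": 0,"z": 0,"spin": 0}])

```text
time: 16.75
tool_pos: [518.0, -101.5, 64.8]
eef_rot: [0.051, 0.999, 0.0, 0.0]
wrist_force: [0.3, 3.1, -1.2]
gripper_width: 8.3
finger_force: 70.4
```

Request:
servo_tool(moves=[{"grip": -1,"x": 0,"y": 0,"z": 1,"spin": 0},{"grip": -1,"x": 0,"y": 0,"z": 0,"spin": 0}])

```text
time: 16.92
tool_pos: [518.0, -101.5, 64.4]
eef_rot: [0.051, 0.999, 0.0, -0.0]
wrist_force: [-0.4, 3.3, 2.3]
gripper_width: 8.5
finger_force: 70.8
```

Request:
servo_tool(moves=[{"grip": -1,"x": 0,"y": 0,"z": 1,"spin": 0},{"grip": -1,"x": 0,"y": 0,"z": 0,"spin": 0}])

```text
time: 17.08
tool_pos: [518.1, -101.5, 64.3]
eef_rot: [0.051, 0.999, 0.0, -0.0]
wrist_force: [-2.0, 3.6, 7.3]
gripper_width: 8.4
finger_force: 71.7
```

Home: 7 N upward at z 64.3. Now I'll turn it clockwise, which is positive spin.

Request:
servo_tool(moves=[{"grip": -1,"x": 0,"y": 0,"z": 0,"spin": 0.08},{"grip": -1,"x": 0,"y": 0,"z": 0,"spin": 0.08},{"grip": -1,"x": 0,"y": 0,"z": 0,"spin": 0.08},{"grip": -1,"x": 0,"y": 0,"z": 0,"spin": 0.08},{"grip": -1,"x": 0,"y": 0,"z": 0,"spin": 0.08}])

```text
time: 17.5
tool_pos: [518.4, -101.1, 64.3]
eef_rot: [0.25, 0.968, 0.001, 0.0]
wrist_force: [-1.9, 5.3, 7.3]
gripper_width: 8.4
finger_force: 71.7
```

Request:
servo_tool(moves=[{"grip": -1,"x": 0,"y": 0,"z": 0,"spin": 0.1},{"grip": -1,"x": 0,"y": 0,"z": 0,"spin": 0.1},{"grip": -1,"x": 0,"y": 0,"z": 0,"spin": 0.1},{"grip": -1,"x": 0,"y": 0,"z": 0,"spin": 0.1}])

```text
time: 17.83
tool_pos: [518.1, -101.4, 64.3]
eef_rot: [0.438, 0.899, 0.0, -0.0]
wrist_force: [-2.7, 4.9, 7.8]
gripper_width: 8.8
finger_force: 71.7
```

Request:
servo_tool(moves=[{"grip": -1,"x": 0,"y": 0,"z": 0,"spin": 0.1},{"grip": -1,"x": 0,"y": 0,"z": 0,"spin": 0.1},{"grip": -1,"x": 0,"y": 0,"z": 0,"spin": 0.1},{"grip": -1,"x": 0,"y": 0,"z": 0,"spin": 0.08},{"grip": -1,"x": 0,"y": 0,"z": 0,"spin": 0}])

```text
time: 18.25
tool_pos: [517.6, -101.7, 64.3]
eef_rot: [0.599, 0.801, -0.001, -0.001]
wrist_force: [-4.6, 4.2, 8.9]
gripper_width: 8.4
finger_force: 71.8
```

Request:
servo_tool(moves=[{"grip": -1,"x": 0,"y": 0,"z": 0,"spin": 0.05},{"grip": -1,"x": 0,"y": 0,"z": 0,"spin": 0.04},{"grip": -1,"x": 0,"y": 0,"z": 0,"spin": 0},{"grip": -1,"x": 0,"y": 0,"z": 0,"spin": 0}])

```text
time: 18.58
tool_pos: [517.5, -101.7, 64.3]
eef_rot: [0.633, 0.774, -0.001, -0.001]
wrist_force: [-4.6, 3.3, 9.4]
gripper_width: 8.6
finger_force: 71.8
```

Request:
servo_tool(moves=[{"grip": -0.5,"x": 0,"y": 0,"z": -1.5,"spin": 0},{"grip": 0.0,"x": 0,"y": 0,"z": 0,"spin": 0},{"grip": 0.0,"x": 0,"y": 0,"z": 0,"spin": 0},{"grip": 0.0,"x": 0,"y": 0,"z": 0,"spin": 0},{"grip": 0.0,"x": 0,"y": 0,"z": 0,"spin": 0},{"grip": 0.0,"x": 0,"y": 0,"z": 0,"spin": 0},{"grip": 0.0,"x": 0,"y": 0,"z": -5,"spin": 0},{"grip": 0.0,"x": 0,"y": 0,"z": -10,"spin": 0},{"grip": 0.0,"x": 0,"y": 0,"z": -20,"spin": 0},{"grip": 0.0,"x": 0,"y": 0,"z": -30,"spin": 0},{"grip": 0.0,"x": 0,"y": 0,"z": -30,"spin": 0},{"grip": 0.0,"x": 0,"y": 0,"z": -30,"spin": 0},{"grip": 0.0,"x": 0,"y": 0,"z": -30,"spin": 0},{"grip": 0.0,"x": 0,"y": 0,"z": 0,"spin": 0}])

```text
time: 19.75
tool_pos: [521.7, -103.0, 228.6]
eef_rot: [0.633, 0.774, 0.002, 0.007]
wrist_force: [0.8, 0.1, 1.2]
gripper_width: 42.4
finger_force: 0.0
```

Run:
```python
from h import *
c=cam('scene');M=cloud(c);x,y,z=M[...,0],M[...,1],M[...,2]
s=(np.hypot(x-517,y+101)<45)&(z>76)&(z<130)
n,l,st,ce=cv2.connectedComponentsWithStats(s.astype(np.uint8))
for i in range(1,n):
    if st[i,4]<10: continue
    p=M[l==i]; r=cv2.minAreaRect(p[:,:2].astype(np.float32)); print(st[i,4],ce[i].round(),np.round(r[0],1),np.round(r[1],1),round(r[2],1),'z',np.percentile(p[:,2],[2,98]).round(1))
save('end',c['image'][140:260,230:400],4)
print(robot.get_obs()['tool_pos'])
```

```text
137 [316. 190.] [516.7 -97.9] [10.6 57.7] 11.5 z [76.7 96.6]
[ 520.50595543 -102.58465432  225.40647775]
```

View pics/end.png

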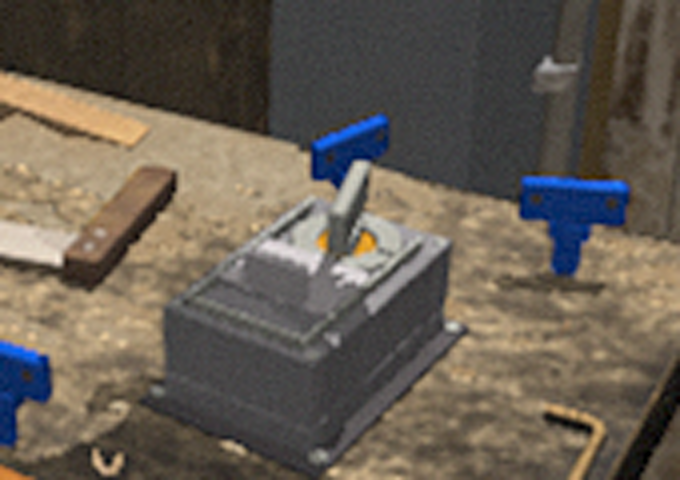

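The picture shows the key at (345,205) upright and home, with its top at z 96.6. It has turned about 70° and the gripper is clear, so I'm handing in.

```bash
python3 -c "
from workcell import robot
print(robot.finish_job())"
```

```text
the job is handed in; nothing more can be done
None
```

The job is handed in, but no verdict came back. By my measurements the shutter is fully open at its stop, and the bar-headed key is home, turned about 70° clockwise to on and released. I did not touch the round-headed key or the other things on the table.

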